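# Snap the split candle mould shut with the clip pliers

### The job

One of the two candle moulds still stands ajar at its seam and must be shut before pouring. Lift the spring pliers out of their narrow tray, lay them flat on the open bench and let go, take them again across both handles, and squeeze the mould's two front ears between the jaws until the press stud snaps and the seam is fully shut. Then lay the pliers flat on the bench and let go; do not press on the mould with the gripper, and do not shove or tip anything else on the bench.

Things in the scene. Friction and masses are not known exactly. Their poses are not given: they have to be found in the camera images.
- mould: The mould to shut: upright aluminium pillar mould split lengthwise, 120 mm tall, shell 64 mm across, on a 90 mm base disc; 1.6 kg, loose. Origin: centre of the underside, z up, -x its front, where two steel ears (20 mm tall, centred 75 mm up) stand out from 30 to 56 mm from the axis. The +y half with the socket ear is fixed to the base; the -y half swings on a hinge at the back.
- mould_stud (a point): Point on the mould's seam line between its ears, 46 mm in front of the axis and 75 mm up: where the jaws should squeeze. In the mould's frame the fixed socket ear fills y = +1 to +13 mm; the swinging ear is a 5 mm plate, y = -5 to 0 when shut, and stands 8 to 10 mm further to -y at the start. Nothing is above or in front of the ears.
- mould_half (a joint): Angle of the swinging half about the upright hinge 35 mm behind the axis: 0 shut, 0.10 to 0.12 ajar at the start (8 to 10 mm at the ears). It stays where it is left. The stud's ball meets two spring pins at about 0.09; pressing the ears with some 8 to 12 N takes it past them, it snaps in near 0.045 and is then held at 0.
- mould_half_ear (a point): Centre of the outer (-y) face of the swinging ear, 75 mm up.
- shut_mould: The same mould, but already snapped shut: its ears lie together (18 mm thick over both) and there is no gap in the seam. Origin and axes as for the other one. Leave it alone.
- pliers: Steel spring pliers with dark grips, 175 x 18 mm, 0.1 kg. Origin under the pivot; +x to the jaws, z up. Grips x = -46 to -107 mm, 18 mm tall, 65 mm over both at x = -72 (57 at -46, 75 at the ends) when open. Jaw pads x = 48 to 68, 8 mm thick, 16 mm tall, 39 (throat) to 45 mm (tips) apart when open, 62 over both. Centre of mass x = -57. The frame goes with the +y handle.
- pliers_lever (a joint): How far the handles are squeezed, rad: 0 sprung open (they rest there), 0.46 fully closed. Squeezed at x = -72, each 1 mm less over the grips is 0.014 rad and 0.8 mm less between the jaws; at 0.40 rad (33 mm over the grips, jaws 18 mm apart) the ears are shut. The spring pushes each grip with 9 N open, 13 N closed; expect about 20 N at the snap.
- pliers_hub (a point): Middle of the solid pivot block of the pliers, 32 long (x), 24 wide (y), 18 mm tall; this point is 9 mm above the underside. The only place to take them while they lie in the tray; they cannot be squeezed from there.
- pliers_grip (a point): Point midway between the two open handles, 72 mm behind the pivot (pliers -x), 9 mm above the underside: the place to take them for squeezing, gripping across y.
- pliers_jaw (a point): Point midway between the two open jaw pads, 58 mm ahead of the pivot, 8 mm above the underside.
- tray: Wooden fitted tray of the pliers, 196 x 96 mm, 1.2 kg, loose; origin under its centre. Floor 8 mm thick; walls 28 mm high (inside 84 mm apart) along both sides from x = -98 to -20 mm and across x = -98, a 14 mm lip at x = +98. The pliers lie in it open, jaws to +x, pivot near x = +19 mm: walls leave no room for a finger outside the handles, but the pivot is free on both sides.
- tin: Closed tin, 70 mm round, 48 mm tall, standing on the bench in front of the moulds; origin at the centre of its underside. The clear bench for laying things down lies in front of the moulds: its top is z = 0, its front edge x = 0.39 m, its right end y = -0.285 m.
- carton: Small cardboard carton, 66 x 115 (y) mm, 54 mm tall; origin under its centre.
- oil_tall: Amber bottle, 52 mm round, 129 mm tall, behind the moulds; origin at the centre of its underside.
- oil_small: Amber bottle, 46 mm round, 113 mm tall, behind and to the right of the moulds; origin at the centre of its underside.

How it is judged:
By the outcome, as a careful person would: the job done as asked, in the order asked, and still so for the second after the job is handed in, with the robot touching nothing.
It also fails if it takes over 72 s, if anything falls off the work surface, if the arm or the gripper's body presses on something with over 40 N, if the wrist force passes 120 N, or if a joint passes its speed limit or range.

### The arm

A 6-joint arm with a two-finger parallel gripper is mounted at the origin on a cart in front of the work surface, level with it; the furniture and walls round the work are solid. World frame = base frame: x ahead of the robot, y to its left, z up, the work surface at z = 0. Lengths are in m, angles in rad, forces in N, time in s.
With the tool pointing down it reaches from about 0.35 to 0.775 m from the base axis. Payload 7.3 kg.
Tool frame: the origin (TCP) lies at the centre of the arm's flange, where the gripper is bolted on; the fingertips stand 178 mm ahead of it and the grasp point (between the pads) lies 159 mm ahead of it; z points along the fingers, y is the line along which they close (so a half turn about z gives the same grasp; the last joint's range is limited). The gripper opens to 92 mm and grips with 3 to 60 N. Pads are 19 mm wide; open, the fingers measure 130 mm over their backs; the gripper's body (75 mm by 190 mm) begins 47 mm behind the grasp point.
Start: joints at [1.036, 0.342, 1.524, -0, 1.275, -0.146], TCP at [0.199, 0.486, 0.405] pointing down, gripper open.
Joint ranges: [-2.53, 2.53], [-0.77, 2.02], [0.04, 2.7], [-1, 4.14], [0.28, 2.66], [-3.11, 3.11]. Speed limits (rad/s): [2.57, 2.57, 3.14, 3.14, 3.14, 3.14].

### API

Orientations are given as [roll, pitch, yaw] about the fixed x, y, z axes, in that order (R = Rz(yaw) Ry(pitch) Rx(roll)).
In Python, from cell import robot gives the robot as it stands.
- The arm moves only by the shell command python3 drive.py 'ROWS' [OPENING] [FORCE]. ROWS is a JSON list of rows, 1 to 8 of them, each of 6 numbers: dx, dy, dz in m, then a rotation vector rx, ry, rz in rad; each row shifts and turns the commanded pose from where the row before left it, along the tool's axes as they then stand; what a row does not reach is not made up. A row lasts 1/12 s, in which the tool goes at most 0.0417 m and 0.125 rad, less where a joint would pass 70% of its speed; a pose out of reach is approached as far as the arm can. OPENING is the finger opening in m, set as the command begins (- or left out keeps the last). The fingers move at their own pace and stop on an object; FORCE is the grip in N (left out, the last holds). Time passes only in rows, so rows that do not move let the fingers close. It prints the time, the measured TCP pose, the force, the opening and the grip force at its end.
- robot.observe(): the state, without advancing time (a new reading comes with each control period).
- robot.read_camera(name): name is "side" or "top"; returns a dict with "image" (480x640x3 uint8, red, green, blue), "fx", "fy", "cx", "cy" (pixels), "pose" (4x4, takes a point from camera to world coordinates). Camera axes: x right, y down, z forward; pixel columns grow to the right and rows downward; lengths in m; the calibration is good to about 2 mm. A picture is of the moment at which its call begins. There is no depth.
- robot.hand_in(): hands the job in; it is judged then, once.
The state is a dict: "time": time; "qpos": joint angles; "qvel": joint speeds; "joint_efforts": joint torques, N m; "tool_pos": TCP position; "tool_rot": TCP orientation; "contact_force": force on the tool from outside, world axes, zero at the start; "torque": the same for the moment, N m; "opening": finger opening in m; "grip_force": force on a finger pad.
Only numpy, scipy, OpenCV 4.12 (cv2) and the standard library are available. Lean on these libraries where they do the work, as an engineer would, in place of code of your own. Each camera call takes 0.05 s, during which the arm holds its last target. There are 200 camera calls.

## Working session

There is one attempt and no reset: what is moved stays moved. The work goes in short steps, Python scripts to look and compute and a shell command to move; the robot and the scene stay as the last step left them, time stands still between calls to the robot, and variables do not carry over. Pictures are saved under pics/ and viewed, at most 12 in all, crops included, and the job is handed in when it is done.

```bash
ls; mkdir -p pics; python3 - <<'E'
from cell import robot
import cv2,json,numpy as np
for n in("side","top"):
    c=robot.read_camera(n); cv2.imwrite(f"pics/{n}0.png",c["image"][:,:,::-1])
    print(n,c["fx"],c["fy"],c["cx"],c["cy"],np.round(c["pose"],4).tolist())
o=robot.observe();print(o)
E
```

```text
cell.py
drive.py
pics
side 446.7034444312635 446.7034444312635 317.3932363646946 236.80328119206789 [[-0.9914, -0.0547, 0.1189, 0.5052], [-0.1308, 0.4517, -0.8825, 1.0083], [-0.0054, -0.8905, -0.455, 0.5398], [0.0, 0.0, 0.0, 1.0]]
top 551.2840749860495 551.2840749860495 299.99957097772034 241.45344397194523 [[-0.0039, -0.9966, 0.0822, 0.5181], [-0.9998, 0.0021, -0.022, 0.154], [0.0218, -0.0822, -0.9964, 1.4944], [0.0, 0.0, 0.0, 1.0]]
{'time': 0.1, 'qpos': array([ 1.03598401e+00,  3.42663758e-01,  1.52490747e+00, -1.11177068e-05,
        1.27539533e+00, -1.46012022e-01]), 'qvel': array([-0.00039358, -0.00240674, -0.00209742,  0.00083717,  0.00210258,
        0.00168954]), 'joint_efforts': array([ 1.38727242e-03, -4.32005560e+01, -2.44695568e+01,  7.18360953e-02,
        5.25016047e-02, -5.06097172e-05]), 'tool_pos': array([0.19894432, 0.48572302, 0.40411362]), 'tool_rot': array([-3.14023182e+00, -1.89375515e-04,  2.75279548e+00]), 'contact_force': array([ 0.21408653,  0.36817628, -0.54518948]), 'torque': array([-0.01420068,  0.01134344, -0.00877993]), 'grip_force': 0.0, 'opening': 0.09227089204330667}
```

View pics/side0.png

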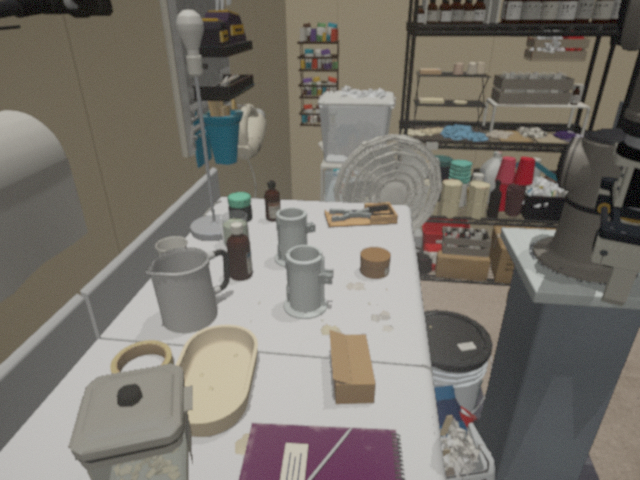

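View pics/top0.png

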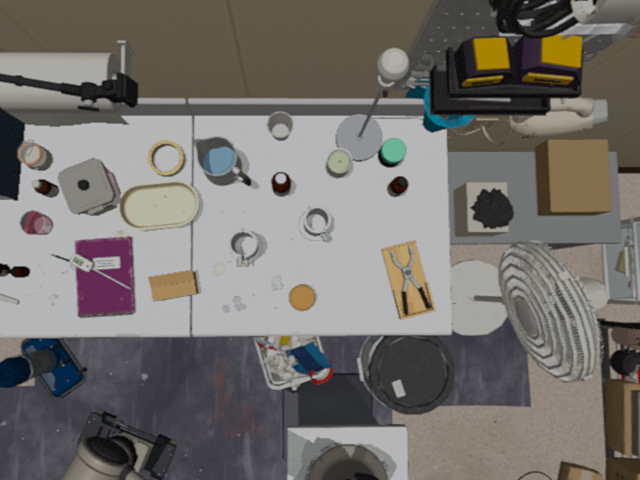

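The tray with the pliers is at about (408,279) in the top view, jaws up (away from the robot). The moulds stand at about (245,247) and (317,223), the tin at (302,297). I'll enlarge these.

```bash
python3 - <<'E'
import cv2,numpy as np
t=cv2.imread("pics/top0.png");s=cv2.imread("pics/side0.png")
def crop(im,x,y,w,h,k):
    return cv2.resize(im[y:y+h,x:x+w],None,fx=k,fy=k,interpolation=cv2.INTER_CUBIC)
a=np.hstack([crop(t,220,205,65,75,6),crop(t,290,200,65,75,6)]) # 780x450
cv2.imwrite("pics/c1.png",a)
b=np.hstack([crop(t,375,232,70,96,6),crop(s,320,196,85,96,4.5)[:576] if 0 else cv2.resize(s[196:236,320:404],(378,576//2),interpolation=cv2.INTER_CUBIC) if 0 else np.vstack([crop(s,320,198,84,34,4.5),np.zeros((576-153,378,3),np.uint8)])])
cv2.imwrite("pics/c2.png",b)
E
```

```text
(no output)
```

View pics/c1.png

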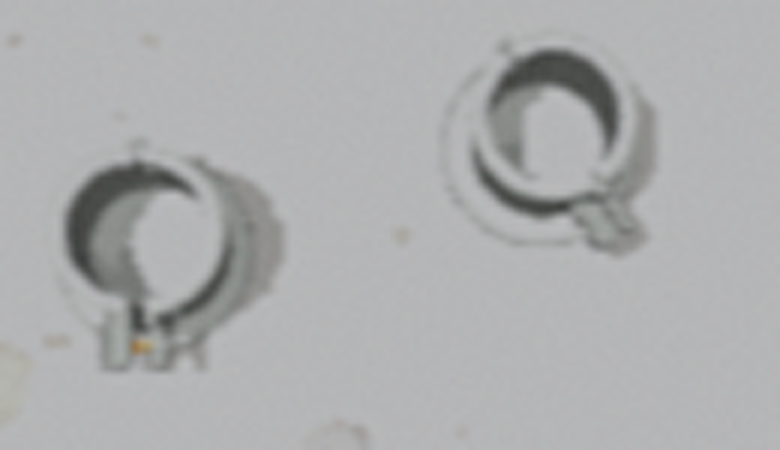

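View pics/c2.png

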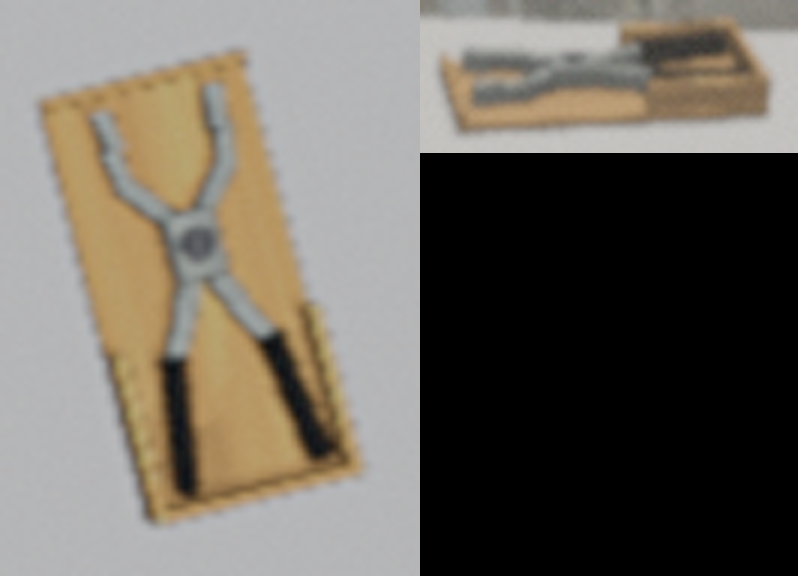

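```bash
cat > h.py <<'E'
from cell import robot
import numpy as np
K={'side':(446.7034,317.393,236.803,np.array([[-0.9914,-0.0547,0.1189,0.5052],[-0.1308,0.4517,-0.8825,1.0083],[-0.0054,-0.8905,-0.455,0.5398]])),
'top':(551.284,300.0,241.453,np.array([[-0.0039,-0.9966,0.0822,0.5181],[-0.9998,0.0021,-0.022,0.154],[0.0218,-0.0822,-0.9964,1.4944]]))}
def ray(n,p):
    f,cx,cy,T=K[n];d=T[:,:3]@np.array([(p[0]-cx)/f,(p[1]-cy)/f,1]);return T[:,3],d
def plane(n,p,z):
    o,d=ray(n,p);return o+d*(z-o[2])/d[2]
def tri(pt,ps):
    o1,d1=ray('top',pt);o2,d2=ray('side',ps)
    s=np.linalg.lstsq(np.c_[d1,-d2],o2-o1,rcond=None)[0];a,b=o1+s[0]*d1,o2+s[1]*d2
    return (a+b)/2,np.linalg.norm(a-b)
def proj(n,P):
    f,cx,cy,T=K[n];c=T[:,:3].T@(np.asarray(P)-T[:,3]);return np.array([cx+f*c[0]/c[2],cy+f*c[1]/c[2]])
E
python3 - <<'E'
from h import *
np.set_printoptions(precision=4,suppress=True)
t=lambda x,y:(375+x/6-.4,232+y/6-.4); s=lambda x,y:(320+(x-420)/4.5-.4,198+y/4.5-.4)
print("hub tri",tri(t(198,241),s(573,60)))
print("tip L/R tri",tri(t(100,118),s(475,92)),tri(t(213,90),s(470,58)))
for nm,p,z in [("hub",(197,242),.026),("jawL",(103,125),.024),("jawR",(214,105),.024),("gripL",(185,485),.026),("gripR",(322,450),.026),("gLf",(174,360),.026),("gRf",(271,340),.026)]:
    print(nm,plane('top',t(*p),z))
for nm,p in [("tray",(42,103)),("",(245,52)),("",(358,465)),("",(152,520))]: print(nm,plane('top',t(*p),.02))
m=lambda x,y:(220+x/6-.4,205+y/6-.4)
print("socket ear",[plane('top',m(*p),.085) for p in[(102,368),(130,368),(130,312),(102,312)]])
print("swing ear",[plane('top',m(*p),.085) for p in[(154,368),(172,368)]])
print("shell edges L R",plane('top',m(62,235),.12),plane('top',m(225,235),.12),"top/bottom",plane('top',m(140,155),.12))
m2=lambda x,y:(290+(x-390)/6-.4,200+y/6-.4)
print("shut: axis",plane('top',m2(555,118),.12),"ear",plane('top',m2(612,222),.085))
print("tin",plane('top',(302,297),.048),"carton",plane('top',(174,286),.054))
E
```

```text
hub tri (array([ 0.5579, -0.1662,  0.0238]), np.float64(0.0010869928617777123))
tip L/R tri (array([ 0.6148, -0.1244,  0.0173]), np.float64(0.0038151151384153985)) (array([ 0.6253, -0.1757,  0.0176]), np.float64(0.00013413131502039544))
hub [ 0.5569 -0.1653  0.026 ]
jawL [ 0.6093 -0.1246  0.024 ]
jawR [ 0.6182 -0.1746  0.024 ]
gripL [ 0.4495 -0.1578  0.026 ]
gripR [ 0.4646 -0.2191  0.026 ]
gLf [ 0.5046 -0.154   0.026 ]
gRf [ 0.5133 -0.1975  0.026 ]
tray [ 0.6195 -0.098   0.02  ]
 [ 0.6423 -0.19    0.02  ]
 [ 0.4577 -0.2366  0.02  ]
 [ 0.4338 -0.1441  0.02  ]
socket ear [array([0.5721, 0.2848, 0.085 ]), array([0.572, 0.273, 0.085]), array([0.5959, 0.2731, 0.085 ]), array([0.5959, 0.285 , 0.085 ])]
swing ear [array([0.572 , 0.2628, 0.085 ]), array([0.572 , 0.2551, 0.085 ])]
shell edges L R [0.6261 0.2985 0.12  ] [0.6259 0.2308 0.12  ] top/bottom [0.6594 0.2663 0.12  ]
shut: axis [0.6873 0.0805 0.12  ] ear [0.6467 0.0544 0.085 ]
tin [0.4919 0.1174 0.048 ] carton [0.5218 0.4493 0.054 ]
```

```bash
python3 - <<'E'
import cv2,numpy as np
s=cv2.imread("pics/side0.png")
cv2.imwrite("pics/c3.png",cv2.resize(s[235:325,270:350],None,fx=6.5,fy=6.5,interpolation=cv2.INTER_CUBIC))
E
```

```text
(no output)
```

View pics/c3.png

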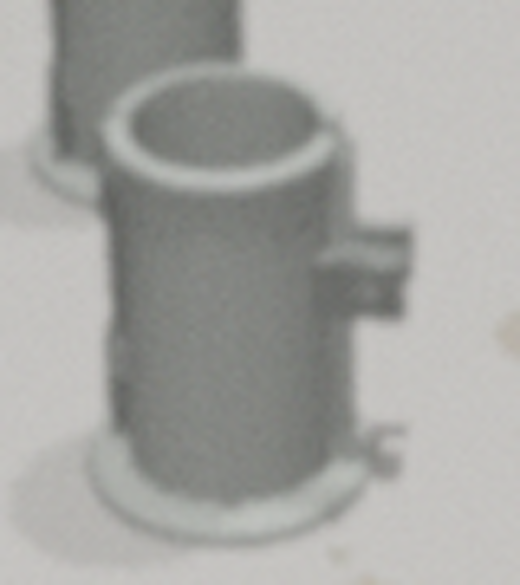

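The side crop shows the mould's fixed half nearest the camera. The socket ear is at crop (325–412, 230–318) and the base disc spans 88–370. I'll fit x, y and yaw to features from both views.

```bash
python3 - <<'E'
from h import *
import cv2
from scipy.optimize import least_squares
np.set_printoptions(precision=4,suppress=True)
top=cv2.imread("pics/top0.png");side=cv2.imread("pics/side0.png")
a=np.linspace(0,2*np.pi,120)
def W(p,L):
    c,s=np.cos(p[2]),np.sin(p[2]);L=np.atleast_2d(L);return np.c_[p[0]+c*L[:,0]-s*L[:,1],p[1]+s*L[:,0]+c*L[:,1],L[:,2]]
pj=lambda n,P,o,k:np.array([(proj(n,q)-o+.4)*k for q in P])
circ=lambda r,z:np.c_[r*np.cos(a),r*np.sin(a),0*a+z]
T=(np.array([220,205]),6);S=(np.array([270,235]),6.5)
def res(p):
    e=pj('top',W(p,[[-.056,.013,.085],[-.056,.001,.085]]),*T)-[[102,369],[130,369]]
    c=pj('top',W(p,circ(.032,.12)),*T);b=pj('side',W(p,circ(.045,.0)),*S);r=pj('side',W(p,circ(.032,.12)),*S)
    f=pj('side',W(p,[[-.056,.013,.085],[-.056,.013,.065]]),*S)
    return np.r_[e.ravel(),c[:,0].min()-62,c[:,1].min()-152,b[:,0].min()-86,b[:,0].max()-372,b[:,1].max()-544,r[:,0].min()-103,f[0]-[411,240],f[1,1]-318]
for y0 in (0,):
    q=least_squares(res,[.628,.27,y0],loss='soft_l1',f_scale=6,x_scale=[.01,.01,.1]);print(q.x,q.fun.round(1))
p=q.x
for yaw in(0,-.12):
    q2=least_squares(lambda v:res([v[0],v[1],yaw]),[.628,.27],loss='soft_l1',f_scale=6);print(yaw,q2.x,q2.cost,q.cost)
def draw(im,o,k,n,w,h):
    i=cv2.resize(im[o[1]:o[1]+h,o[0]:o[0]+w],None,fx=k,fy=k,interpolation=cv2.INTER_CUBIC)
    def pl(L,col):cv2.polylines(i,[np.round(pj(n,W(p,L),o,k)).astype(int)],True,col,1)
    pl(circ(.032,.12),(0,0,255));pl(circ(.045,0),(0,255,0))
    for z in(.085,.065):pl([[-.03,.001,z],[-.056,.001,z],[-.056,.013,z],[-.03,.013,z]],(255,0,0))
    return i
A=draw(top,*T,'top',62,80);B=draw(side,*S,'side',65,80)
cv2.imwrite("pics/o1.png",np.hstack([A,np.vstack([B,])[:480]]))
E
```

```text
[ 0.6305  0.2681 -0.0203] [ 5.9 -7.5  6.2 -7.  -4.1 -4.4  3.7  4.   2.  14.5 -3.7 22.8  2. ]
0 [0.6305 0.2687] 277.5077260837648 274.67296801362465
-0.12 [0.6301 0.2652] 359.08440097503467 274.67296801362465
```

View pics/o1.png

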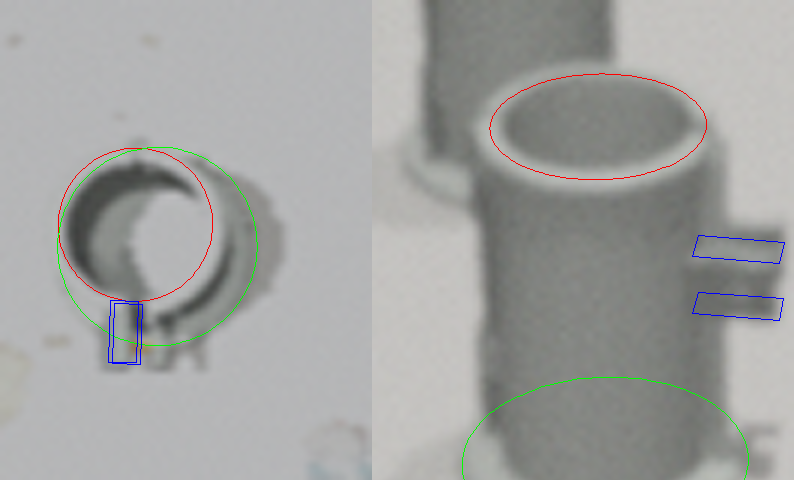

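The fit gives a mould yaw near 0, axis at about (0.629, 0.271) and ears at x≈0.573–0.60, with the seam at y≈0.271. Next I'll add a move calculator and start with the hub approach (yaw ≈ 0.25+π).

```bash
cat >> h.py <<'E'
def go(gp,yaw):
    "grasp-point target & yaw: tool turn rz first, then displacement in the tool's axes"
    o=robot.observe();r=o['tool_rot'];yc=r[2]
    dz=-((yaw-yc+np.pi)%(2*np.pi)-np.pi)
    D=np.array(gp)+[0,0,.159]-o['tool_pos'];c,s=np.cos(yaw),np.sin(yaw)
    print("rz",round(dz,4),"tool d",np.round([c*D[0]+s*D[1],s*D[0]-c*D[1],-D[2]],4),"rp",r[:2].round(4))
E
python3 drive.py '[[0,0,0,0,0,-0.107],[0,0,0,0,0,-0.107],[0,0,0,0,0,-0.107],[0,0,0,0,0,-0.107],[0,0,0,0,0,-0.107],[0,0,0,0,0,-0.107]]' 0.06 20
python3 -c "
from h import *
go([.557,-.166,.10],.25+np.pi)"
```

```text
time: 0.6
tool_pos: [0.1989, 0.4858, 0.4043]
tool_rot: [-3.141, -0.001, -2.883]
contact_force: [-0.8, 0.4, 0.1]
opening: 0.0609
grip_force: 0.0
rz 0.0085 tool d [-0.1857 -0.7201  0.1453] rp [-3.1409e+00 -7.0000e-04]
```

```bash
R='x'; 
python3 drive.py '[[-0.0077,-0.03,0,0,0,0],[-0.0077,-0.03,0,0,0,0],[-0.0077,-0.03,0,0,0,0],[-0.0077,-0.03,0,0,0,0],[-0.0077,-0.03,0,0,0,0],[-0.0077,-0.03,0,0,0,0],[-0.0077,-0.03,0,0,0,0],[-0.0077,-0.03,0,0,0,0]]' >/dev/null
python3 drive.py '[[-0.0077,-0.03,0,0,0,0],[-0.0077,-0.03,0,0,0,0],[-0.0077,-0.03,0,0,0,0],[-0.0077,-0.03,0,0,0,0],[-0.0077,-0.03,0,0,0,0],[-0.0077,-0.03,0,0,0,0],[-0.0077,-0.03,0,0,0,0],[-0.0077,-0.03,0,0,0,0]]' >/dev/null
python3 drive.py '[[-0.0077,-0.03,0,0,0,0],[-0.0077,-0.03,0,0,0,0],[-0.0077,-0.03,0,0,0,0],[-0.0077,-0.03,0,0,0,0],[-0.0077,-0.03,0,0,0,0],[-0.0077,-0.03,0,0,0,0],[-0.0077,-0.03,0,0,0,0],[-0.0077,-0.03,0,0,0,0]]'
python3 drive.py '[[0,0,0.024,0,0,0],[0,0,0.024,0,0,0],[0,0,0.024,0,0,0],[0,0,0.024,0,0,0],[0,0,0.024,0,0,0],[0,0,0.024,0,0,0],[0,0,0,0,0,0],[0,0,0,0,0,0]]'
python3 -c "
from h import *
go([.557,-.166,.029],.25+np.pi)
import cv2
c=robot.read_camera('top');s=robot.read_camera('side')
a=cv2.resize(c['image'][232:328,375:445],None,fx=5,fy=5,interpolation=2);b=cv2.resize(s['image'][130:250,310:420],None,fx=4,fy=4,interpolation=2)
cv2.imwrite('pics/g1.png',np.hstack([a,b])[:,:,::-1])"
```

```text
time: 2.6
tool_pos: [0.5587, -0.1664, 0.4042]
tool_rot: [3.141, -0.001, -2.889]
contact_force: [1.1, 0.5, -0.0]
opening: 0.0603
grip_force: 0.0
time: 3.27
tool_pos: [0.558, -0.1648, 0.2597]
tool_rot: [3.139, -0.003, -2.888]
contact_force: [0.4, -0.9, 0.7]
opening: 0.0598
grip_force: 0.0
rz 0.0032 tool d [ 0.0013 -0.0009  0.0717] rp [ 3.1394e+00 -2.6000e-03]
```

View pics/g1.png

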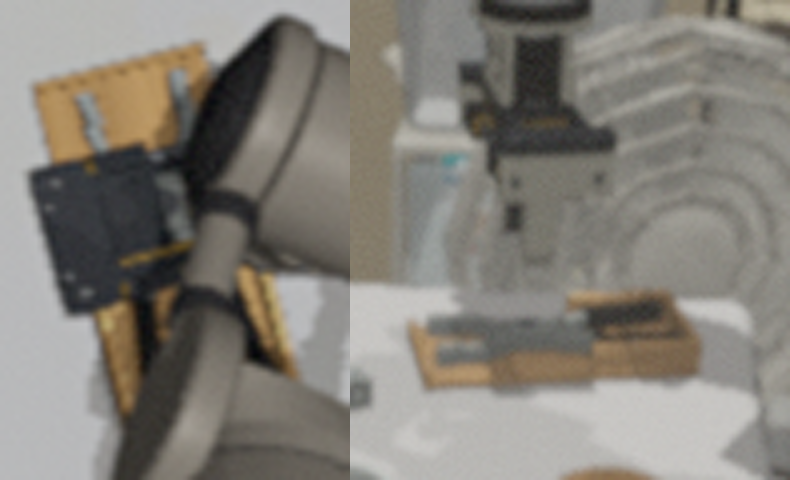

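The gripper is square to the tray and above the hub. Now descending, gripping and lifting.

```bash

python3 drive.py '[[0.0013,-0.0009,0.016,0,0,0],[0,0,0.016,0,0,0],[0,0,0.016,0,0,0],[0,0,0.014,0,0,0],[0,0,0.009,0,0,0],[0,0,0,0,0,0]]'
python3 drive.py '[[0,0,0,0,0,0],[0,0,0,0,0,0],[0,0,0,0,0,0],[0,0,0,0,0,0],[0,0,0,0,0,0],[0,0,0,0,0,0],[0,0,0,0,0,0],[0,0,0,0,0,0]]' 0.015 25
python3 drive.py '[[0,0,-0.01,0,0,0],[0,0,-0.01,0,0,0],[0,0,-0.015,0,0,0],[0,0,-0.02,0,0,0],[0,0,-0.025,0,0,0],[0,0,-0.025,0,0,0],[0,0,-0.015,0,0,0],[0,0,0,0,0,0]]'
python3 -c "
from h import *
go([.53,-.02,.05],np.pi)"
```

```text
time: 3.87
tool_pos: [0.5572, -0.1661, 0.1893]
tool_rot: [3.141, -0.001, -2.888]
contact_force: [-0.3, 1.2, 0.5]
opening: 0.0602
grip_force: 0.0
time: 4.53
tool_pos: [0.5573, -0.1661, 0.1901]
tool_rot: [-3.142, 0.0, -2.888]
contact_force: [-0.9, 1.0, 3.6]
opening: 0.0237
grip_force: 24.9
time: 5.2
tool_pos: [0.558, -0.1664, 0.3144]
tool_rot: [-3.137, 0.006, -2.888]
contact_force: [0.5, -0.7, -0.2]
opening: 0.0241
grip_force: 24.8
rz 0.2533 tool d [0.028  0.1464 0.1054] rp [-3.1366  0.0063]
```

```bash

python3 drive.py '[[0,0,0,0,0,0.0633],[0,0,0,0,0,0.0633],[0,0,0,0,0,0.0633],[0,0,0,0,0,0.0633]]' >/dev/null
python3 drive.py '[[0.0035,0.0183,0,0,0,0],[0.0035,0.0183,0,0,0,0],[0.0035,0.0183,0,0,0,0],[0.0035,0.0183,0,0,0,0],[0.0035,0.0183,0,0,0,0],[0.0035,0.0183,0,0,0,0],[0.0035,0.0183,0,0,0,0],[0.0035,0.0183,0,0,0,0]]'
python3 drive.py '[[0,0,0.02,0,0,0],[0,0,0.02,0,0,0],[0,0,0.02,0,0,0],[0,0,0.018,0,0,0],[0,0,0,0,0,0],[0,0,0,0,0,0]]'
python3 -c "
from h import *
go([.53,-.02,.021],np.pi)
import cv2
c=robot.read_camera('top');s=robot.read_camera('side')
a=cv2.resize(c['image'][215:325,330:440],None,fx=4,fy=4,interpolation=2);b=cv2.resize(s['image'][150:260,310:400],None,fx=4,fy=4,interpolation=2)
cv2.imwrite('pics/g2.png',np.hstack([a,b])[:,:,::-1])"
```

```text
time: 6.2
tool_pos: [0.5287, -0.0188, 0.309]
tool_rot: [3.141, -0.001, 3.142]
contact_force: [0.5, 0.3, -0.7]
opening: 0.0239
grip_force: 24.8
time: 6.7
tool_pos: [0.5288, -0.0197, 0.2308]
tool_rot: [3.141, -0.003, -3.142]
contact_force: [0.0, 0.3, -0.3]
opening: 0.0236
grip_force: 24.8
rz 0.0001 tool d [-0.0012 -0.0003  0.0508] rp [ 3.141e+00 -2.800e-03]
```

View pics/g2.png

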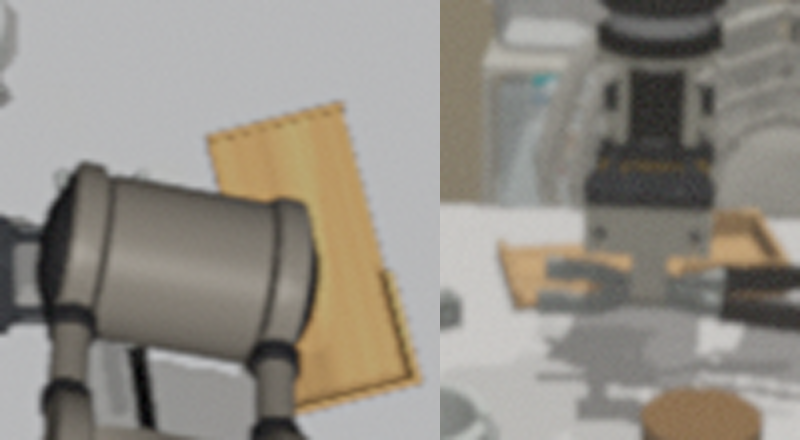

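The pliers are held roughly level and the tray is empty. Now laying them down.

```bash

python3 drive.py '[[0,0,0.014,0,0,0],[0,0,0.014,0,0,0],[0,0,0.01,0,0,0],[0,0,0.007,0,0,0],[0,0,0.003,0,0,0],[0,0,0.002,0,0,0],[0,0,0,0,0,0]]'
python3 drive.py '[[0,0,0,0,0,0],[0,0,0,0,0,0],[0,0,0,0,0,0],[0,0,0,0,0,0],[0,0,0,0,0,0],[0,0,0,0,0,0]]' 0.05 20
python3 drive.py '[[0,0,-0.015,0,0,0],[0,0,-0.02,0,0,0],[0,0,-0.025,0,0,0],[0,0,-0.02,0,0,0],[0.02,0,0,0,0,0],[0.03,0,0,0,0,0],[0.022,0,0,0,0,0],[0,0,0,0,0,0]]' 0.092
python3 -c "
from h import *
import cv2
c=robot.read_camera('top');s=robot.read_camera('side')
a=cv2.resize(c['image'][225:315,310:410],None,fx=5,fy=5,interpolation=2);b=cv2.resize(s['image'][195:258,316:390],None,fx=4,fy=4,interpolation=2)
a=np.hstack([a,np.zeros((450,296,3),np.uint8)]);a[:252,500:]=b
cv2.imwrite('pics/g3.png',a[:,:,::-1])
go([.458,-.02,.021],np.pi)"
```

```text
time: 7.38
tool_pos: [0.5295, -0.0197, 0.1823]
tool_rot: [-3.142, 0.001, 3.142]
contact_force: [-0.6, 0.1, -0.8]
opening: 0.0237
grip_force: 24.9
time: 7.88
tool_pos: [0.5293, -0.0197, 0.1818]
tool_rot: [3.142, 0.0, 3.142]
contact_force: [-0.2, -0.8, 0.9]
opening: 0.0495
grip_force: 0.0
time: 8.55
tool_pos: [0.4535, -0.0192, 0.2614]
tool_rot: [3.141, -0.005, 3.142]
contact_force: [-0.3, 0.2, -0.1]
opening: 0.0916
grip_force: 0.0
rz -0.0003 tool d [-0.0008 -0.0002  0.0821] rp [-3.1415e+00  1.0000e-03]
```

View pics/g3.png

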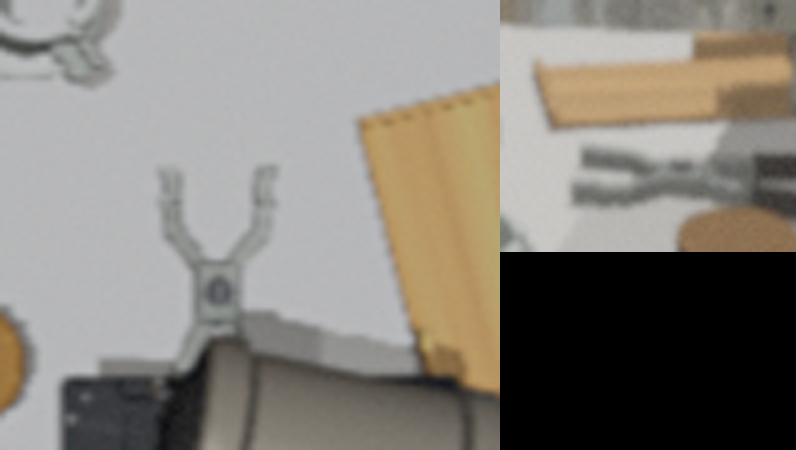

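The pliers lie flat with yaw ≈ 0, hub at crop (218,292) and jaws at (170,180) and (265,180). Next I take them across the handles.

```bash

python3 -c "
from h import *
h=plane('top',(310+218/5-.4,225+292/5-.4),.018);print(h)
j=[plane('top',(310+x/5-.4,225+y/5-.4),.016) for x,y in((164,166),(271,166))];print(j)
go([h[0]-.072,h[1],.021],np.pi)"
python3 drive.py '[[0,0,0.02,0,0,0],[0,0,0.02,0,0,0],[0,0,0.02,0,0,0],[0,0,0.013,0,0,0],[0,0,0.008,0,0,0],[0,0,0,0,0,0]]' 0.092
python3 -c "
from h import *
go([.458,-.02,.021],np.pi)"
```

```text
[ 0.52801037 -0.02060841  0.018     ]
[array([0.59571204, 0.00746822, 0.016     ]), array([ 0.59555332, -0.05024623,  0.016     ])]
rz -0.0003 tool d [ 0.0012 -0.0008  0.0821] rp [-3.1415e+00  1.0000e-03]
time: 9.15
tool_pos: [0.4579, -0.0198, 0.1794]
tool_rot: [3.141, -0.001, 3.142]
contact_force: [-0.1, 0.2, -0.8]
opening: 0.0917
grip_force: 0.0
rz -0.0 tool d [-0.0001 -0.0002 -0.0006] rp [ 3.1412e+00 -1.2000e-03]
```

```bash

python3 drive.py '[[0,0,0,0,0,0],[0,0,0,0,0,0],[0,0,0,0,0,0],[0,0,0,0,0,0],[0,0,0,0,0,0],[0,0,0,0,0,0]]' 0.062 20
python3 drive.py '[[0,0,-0.008,0,0,0],[0,0,-0.012,0,0,0],[0,0,-0.02,0,0,0],[0,0,-0.02,0,0,0],[0,0,-0.02,0,0,0],[0,0,-0.02,0,0,0],[0,0,-0.02,0,0,0],[0,0,0,0,0,0]]'
python3 -c "
from h import *
go([.40,.275,.088],np.pi)"
```

```text
time: 9.65
tool_pos: [0.4573, -0.0197, 0.1813]
tool_rot: [-3.142, 0.001, 3.142]
contact_force: [-2.0, 0.0, 5.0]
opening: 0.0629
grip_force: 9.6
time: 10.32
tool_pos: [0.458, -0.0199, 0.3045]
tool_rot: [-3.14, 0.007, -3.141]
contact_force: [0.5, 0.2, -1.1]
opening: 0.0623
grip_force: 8.1
rz 0.0001 tool d [0.058  0.2949 0.0575] rp [-3.1402  0.0067]
```

```bash

python3 drive.py '[[0.004,0.018,0,0,0,0],[0.004,0.018,0,0,0,0],[0.004,0.018,0,0,0,0],[0.004,0.018,0,0,0,0],[0.004,0.018,0,0,0,0],[0.004,0.018,0,0,0,0],[0.004,0.018,0,0,0,0],[0.004,0.018,0,0,0,0]]' >/dev/null
python3 drive.py '[[0.004,0.018,0,0,0,0],[0.004,0.018,0,0,0,0],[0.004,0.018,0,0,0,0],[0.004,0.018,0,0,0,0],[0.004,0.018,0,0,0,0],[0.004,0.018,0,0,0,0],[0.002,0.018,0,0,0,0],[0,0.006,0,0,0,0]]' >/dev/null
python3 drive.py '[[0,0,0.015,0,0,0],[0,0,0.015,0,0,0],[0,0,0.012,0,0,0],[0,0,0.01,0,0,0],[0,0,0.0055,0,0,0],[0,0,0,0,0,0],[0,0,0,0,0,0]]'
python3 - <<'E'
from h import *
import cv2
c=robot.read_camera('top');s=robot.read_camera('side')
cv2.imwrite('pics/t4.png',c['image'][:,:,::-1]);cv2.imwrite('pics/s4.png',s['image'][:,:,::-1])
a=cv2.resize(c['image'][238:303,215:280],None,fx=6,fy=6,interpolation=2);b=cv2.resize(s['image'][245:310,295:360],None,fx=6,fy=6,interpolation=2)
cv2.imwrite('pics/g4.png',np.hstack([a,b])[:,:,::-1])
go([.40,.274,.088],np.pi)
E
```

```text
time: 12.23
tool_pos: [0.3993, 0.256, 0.2432]
tool_rot: [-3.141, -0.0, 3.141]
contact_force: [0.1, -0.3, -1.8]
opening: 0.0622
grip_force: 8.1
rz -0.0001 tool d [-0.0005  0.0178 -0.0032] rp [3.1412e+00 9.0000e-04]
```

View pics/g4.png

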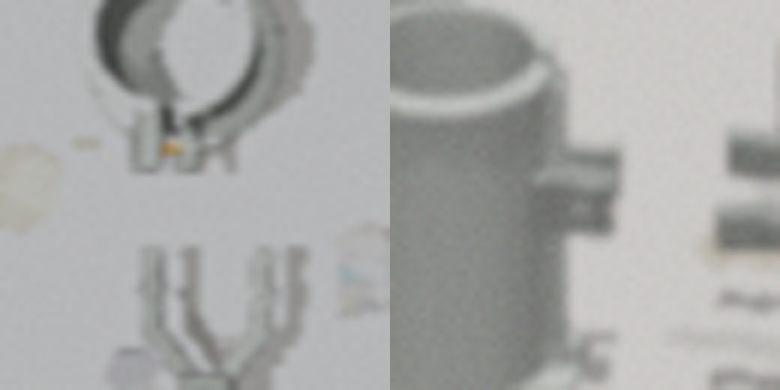

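The open mould's socket ear shows at crop x 132–160 and the jaws at 140–275 (centre ≈207). So the pliers must move about 19 mm to +y. I'll refine this with intensity profiles and a height check.

```bash
python3 - <<'E'
from h import *
import cv2
t=cv2.imread('pics/t4.png',0).astype(float)
print("ear cols 232..258",t[260:266,232:258].mean(0).round().astype(int))
print("jaw cols 234..268",t[281:286,234:268].mean(0).round().astype(int))
print("jawrow x", t[274:284,239:243].mean(1).round(),"ear rows 260..",t[260:272,238:241].mean(1).round())
P=[[.537,.256+.030,z] for z in(.063,.079)]+[[.537,.256-.030+.008,z] for z in(.063,.079)]
print("jaw side near bot/top, far",[((proj('side',p)-[295,245]+.4)*6+[390,0]).round() for p in P])
E=[[.571,.2872,z] for z in(.065,.085)]
print("ear front near bot/top",[((proj('side',p)-[295,245]+.4)*6+[390,0]).round() for p in E])
print("top scale",[proj('top',[.57,.256+d,.08]).round(2) for d in(0,.02,-.03,.03)],proj('top',[.572,.273,.085]))
E
```

```text
ear cols 232..258 [182 183 182 178 162 142 151 163 161 142 134 146 146 154 156 139 130 146
 160 154 143 141 160 178 182 182]
jaw cols 234..268 [182 182 182 180 166 155 153 137 151 178 181 166 147 148 167 181 183 182
 182 182 183 181 170 165 164 151 158 175 167 148 146 159 175 182]
jawrow x [182. 182. 182. 182. 178. 164. 158. 154. 152. 148.] ear rows 260.. [159. 159. 159. 159. 161. 154. 144. 176. 183. 182. 182. 182.]
jaw side near bot/top, far [array([731., 255.]), array([733., 213.]), array([741., 170.]), array([743., 129.])]
ear front near bot/top [array([625., 245.]), array([626., 192.])]
top scale [array([248.04, 266.75]), array([240.21, 266.77]), array([259.78, 266.71]), array([236.3 , 266.78])] [241.22648406 265.91169276]
```

```bash

python3 drive.py '[[0,0.007,-0.0015,0,0,0],[0,0.007,-0.0015,0,0,0],[0,0.0055,-0.0013,0,0,0],[0,0,0,0,0,0],[0,0,0,0,0,0],[0,0,0,0,0,0]]'
python3 drive.py '[[-0.006,0,0,0,0,0],[-0.006,0,0,0,0,0],[-0.006,0,0,0,0,0],[-0.006,0,0,0,0,0],[-0.005,0,0,0,0,0],[0,0,0,0,0,0],[0,0,0,0,0,0]]'
cat > prof.py <<'E'
from h import *
import cv2,sys
k=sys.argv[1]
for n in('top','side'): cv2.imwrite(f'pics/{n}_{k}.png',robot.read_camera(n)['image'][:,:,::-1])
t=cv2.imread(f'pics/top_{k}.png',0).astype(int)
print('cols',list(range(228,262)))
for r in range(257,276): print(r,*t[r,228:262])
go([.449,.2755,.0885],np.pi)
E
python3 prof.py a
```

```text
time: 12.83
tool_pos: [0.3991, 0.2759, 0.2475]
tool_rot: [-3.142, -0.0, -3.141]
contact_force: [-0.0, -0.6, -1.0]
opening: 0.0618
grip_force: 8.1
time: 13.42
tool_pos: [0.4285, 0.2757, 0.2474]
tool_rot: [-3.142, -0.0, 3.141]
contact_force: [0.5, -0.7, -0.8]
opening: 0.0618
grip_force: 8.1
cols [228, 229, 230, 231, 232, 233, 234, 235, 236, 237, 238, 239, 240, 241, 242, 243, 244, 245, 246, 247, 248, 249, 250, 251, 252, 253, 254, 255, 256, 257, 258, 259, 260, 261]
257 183 182 183 180 176 174 179 182 180 163 154 161 157 127 79 87 142 153 126 103 95 100 98 109 129 139 143 144 140 137 146 167 178 182
258 182 183 183 183 181 174 174 178 177 159 150 163 161 130 80 83 135 139 103 77 84 113 131 141 145 146 142 142 139 150 168 181 185 184
259 182 184 184 183 183 180 175 167 160 148 154 164 160 130 89 78 108 130 121 96 97 125 143 147 145 142 140 150 158 171 181 183 183 183
260 180 180 181 180 183 184 180 170 153 140 152 164 163 143 113 116 128 150 150 121 116 141 156 151 140 133 141 165 179 183 183 182 182 183
261 168 169 166 172 181 184 182 180 161 141 150 166 165 142 134 156 162 165 161 141 13
[... 1386 characters left out ...]
183 183 180 171 165 167 162 155 171 180 169 148 143 149 168 181 183
272 183 181 166 154 153 140 139 167 181 172 152 144 145 151 170 181 183 182 183 182 171 167 166 152 153 173 180 165 147 144 150 167 181 184
273 183 181 169 158 157 147 142 163 182 176 160 147 145 149 167 182 184 183 183 181 169 161 163 147 151 173 172 153 145 146 147 168 183 183
274 184 183 173 163 154 144 142 165 178 168 146 144 146 153 171 181 183 182 183 180 169 157 157 144 136 163 167 153 146 143 149 168 182 185
275 183 182 173 159 143 124 139 172 180 164 139 142 148 165 180 185 184 183 183 181 171 154 147 143 137 156 177 167 148 144 150 167 181 184
rz -0.0002 tool d [-0.0209 -0.0002 -0.0001] rp [-3.1415e+00 -6.0000e-04]
```

Clearances beside the ears look like about 7 mm (left) and 4 mm (right). I'll enter with a 1 mm shift to the right.

```bash

python3 drive.py '[[0,-0.001,0,0,0,0],[-0.005,0,0,0,0,0],[-0.005,0,0,0,0,0],[-0.005,0,0,0,0,0],[-0.004,0,0,0,0,0],[-0.0015,0,0,0,0,0],[0,0,0,0,0,0],[0,0,0,0,0,0]]'
python3 prof.py b
```

```text
time: 14.18
tool_pos: [0.4487, 0.2747, 0.2474]
tool_rot: [-3.142, -0.0, 3.141]
contact_force: [0.6, -0.3, -1.9]
opening: 0.0623
grip_force: 8.1
cols [228, 229, 230, 231, 232, 233, 234, 235, 236, 237, 238, 239, 240, 241, 242, 243, 244, 245, 246, 247, 248, 249, 250, 251, 252, 253, 254, 255, 256, 257, 258, 259, 260, 261]
257 184 183 184 182 178 175 180 184 181 164 155 163 157 127 79 87 141 153 126 106 99 100 96 107 130 141 146 146 141 138 148 168 178 183
258 184 183 185 184 182 176 176 179 176 160 152 163 160 131 83 85 136 141 102 80 80 106 128 142 144 145 144 142 141 150 170 182 185 186
259 184 183 182 181 180 176 169 168 161 149 154 165 160 131 88 75 110 131 123 95 90 110 139 152 148 142 142 148 159 171 183 186 185 184
260 180 180 174 169 167 156 155 165 153 141 153 166 165 141 117 114 129 149 150 119 99 122 150 162 149 132 141 166 177 179 179 179 181 182
261 168 170 165 157 158 151 148 165 160 141 150 167 165 141 134 157 162 167 160 138 121 131 156 164 142 122 156 179 173 156 154 157 171 182
262 170 171 169 162 159 153 149 161 161 143 152 165 163 142 128 146 156 162 166 152 128 131 1
[... 1235 characters left out ...]
184 184 182 184 184 177 170 164 152 164 180 170 148 144 149 169 183 183
272 183 184 180 171 159 149 142 161 183 183 162 132 125 133 157 179 184 184 185 185 181 175 169 163 159 171 181 170 149 144 148 167 182 184
273 183 183 183 174 161 154 145 158 179 184 162 132 121 125 138 167 183 184 184 178 170 166 167 159 158 172 179 165 148 144 150 167 182 183
274 183 184 182 170 158 156 151 151 163 177 167 142 125 120 129 156 180 185 179 165 157 162 164 150 152 167 166 153 145 147 153 171 182 184
275 183 184 182 168 154 153 156 150 143 164 176 164 141 125 125 139 166 178 171 157 159 163 159 150 154 162 153 146 146 153 169 181 184 183
rz 0.0 tool d [-0.0004  0.0007 -0.    ] rp [-3.1416e+00 -3.0000e-04]
```

The jaws are around the ears with no contact force. Now I close stepwise, shifting +y so the fixed ear's jaw just follows, and watch the side force.

```bash

python3 drive.py '[[0,-0.0016,0,0,0,0],[0,-0.0016,0,0,0,0],[0,0,0,0,0,0]]' 0.056 35
python3 drive.py '[[0,0.0007,0,0,0,0],[0,0.0008,0,0,0,0],[0,0,0,0,0,0]]' 0.052
python3 drive.py '[[0,0.0007,0,0,0,0],[0,0.0008,0,0,0,0],[0,0,0,0,0,0]]' 0.048
python3 prof.py c | sed -n '4,12p;$p'
```

```text
time: 14.53
tool_pos: [0.4486, 0.2713, 0.2475]
tool_rot: [-3.141, -0.0, 3.142]
contact_force: [0.1, -0.5, -2.0]
opening: 0.0565
grip_force: 8.7
time: 14.78
tool_pos: [0.4488, 0.2732, 0.2476]
tool_rot: [3.141, 0.0, -3.142]
contact_force: [-0.4, -0.3, -0.9]
opening: 0.0525
grip_force: 9.1
time: 15.03
tool_pos: [0.4487, 0.2747, 0.2475]
tool_rot: [3.142, -0.0, -3.142]
contact_force: [-0.3, -0.4, -0.4]
opening: 0.0484
grip_force: 9.6
259 183 183 184 183 183 174 166 164 144 130 151 165 161 132 87 70 94 117 115 94 110 142 138 131 143 144 139 131 134 159 181 186 183 183
260 180 180 180 181 182 175 169 163 135 121 151 166 165 139 105 86 102 137 142 122 140 162 143 127 136 131 127 134 146 168 184 184 183 184
261 168 170 167 173 182 176 170 164 135 119 148 167 165 140 115 123 135 154 153 134 153 168 146 119 123 125 131 142 151 168 183 184 184 183
262 169 171 169 175 181 175 172 165 134 117 151 168 165 142 121 135 149 162 154 141 158 167 141 116 127 140 144 146 152 169 182 183 183 183
263 181 181 181 183 181 172 168 164 136 120 150 166 164 143 123 128 133 152 154 141 155 164 143 127 142 148 146 145 151 167 183 183 184 184
264 184 184 183 182 169 156 159 158 133 123 152 168 166 140 126 135 137 155 158 148 159 165 146 129 141 148 146 146 149 165 180 183 184 183
265 183 183 184 182 170 154 152 149 125 127 149 161 157 142 133 134 133 149 155 155 164 165 155 130 131 143 146 146 145 152 172 182 183 184
266 183 182 186 181 171 159 151 134 124 139 151 145 134 136 143 144 143 142 138 137 145 156 156 139 139 152 152 147 145 149 168 181 185 184
267 183 184 183 183 171 159 154 139 151 174 181 177 161 146 147 164 178 179 176 175 171 169 162 149 160 176 167 148 144 149 168 182 183 184
rz 0.0001 tool d [-0.0003  0.0009  0.    ] rp [ 3.1416 -0.    ]
```

```bash

python3 drive.py '[[0,0.0007,0,0,0,0],[0,0.0008,0,0,0,0],[0,0,0,0,0,0]]' 0.044
python3 drive.py '[[0,0.0007,0,0,0,0],[0,0.0008,0,0,0,0],[0,0,0,0,0,0]]' 0.040
python3 prof.py d | sed -n '5,10p;$p'
```

```text
time: 15.38
tool_pos: [0.4486, 0.2759, 0.2473]
tool_rot: [-3.141, -0.001, 3.141]
contact_force: [-1.3, -2.5, -0.8]
opening: 0.0444
grip_force: 11.8
time: 15.63
tool_pos: [0.4482, 0.2774, 0.2472]
tool_rot: [-3.141, -0.002, 3.141]
contact_force: [-3.2, -3.1, -1.6]
opening: 0.0404
grip_force: 14.0
260 181 181 180 181 183 176 171 168 150 134 151 166 164 137 98 104 133 132 138 159 147 133 143 143 139 132 128 141 166 181 185 183 183 184
261 169 169 169 173 181 174 169 168 146 130 149 166 167 141 118 131 149 138 144 162 146 131 138 133 128 123 130 147 168 183 184 184 183 184
262 169 170 169 177 180 167 161 166 146 132 154 166 164 143 128 138 150 140 145 162 142 125 132 129 131 140 143 150 170 182 185 183 183 184
263 182 181 181 184 180 163 157 164 146 134 155 168 165 143 118 126 144 137 145 162 143 125 140 142 144 146 146 150 163 180 184 184 183 183
264 183 185 183 183 173 150 149 158 144 136 155 167 166 147 125 133 143 136 143 160 145 130 139 148 148 148 146 145 154 172 183 182 182 184
265 185 183 183 181 165 142 140 140 126 134 150 160 158 140 124 128 135 126 132 154 152 133 130 143 146 147 146 145 151 168 182 184 183 184
rz -0.0002 tool d [-0.0007 -0.002  -0.0003] rp [-3.141e+00 -1.700e-03]
```

```bash

python3 drive.py '[[0,0,0,0,0,0],[0,0,0,0,0,0],[0,0,0,0,0,0]]' 0.037
python3 drive.py '[[0,0.0005,0,0,0,0],[0,0,0,0,0,0],[0,0,0,0,0,0]]' 0.035
python3 prof.py e | sed -n '5,10p;$p'
```

```text
time: 15.98
tool_pos: [0.448, 0.2778, 0.2472]
tool_rot: [3.142, -0.002, -3.141]
contact_force: [-5.9, -0.3, -0.8]
opening: 0.0371
grip_force: 17.2
time: 16.23
tool_pos: [0.4477, 0.2784, 0.2471]
tool_rot: [-3.141, -0.003, -3.141]
contact_force: [-6.0, -0.1, -1.1]
opening: 0.0356
grip_force: 20.7
260 181 183 179 181 184 182 176 169 166 156 156 164 163 151 139 144 148 154 163 145 126 139 145 145 139 139 150 169 181 183 184 184 183 184
261 169 169 168 173 182 182 177 172 166 153 151 163 165 152 143 154 154 159 167 145 123 135 137 133 135 143 165 181 183 183 183 183 184 183
262 170 170 170 175 182 180 175 171 166 151 152 165 165 151 147 157 154 159 167 142 119 125 130 135 142 149 169 184 185 183 182 183 183 184
263 180 182 182 181 182 175 170 170 162 150 152 165 164 149 143 155 154 158 166 149 129 137 143 145 146 151 164 179 184 183 183 184 182 183
264 183 183 185 183 181 172 168 161 145 136 151 167 166 150 154 162 152 151 164 159 137 134 144 147 146 144 153 168 180 184 183 184 184 183
265 183 184 183 181 172 161 153 138 126 132 150 159 157 147 155 157 139 131 150 155 135 127 144 152 150 147 145 154 169 183 185 185 182 183
rz 0.0005 tool d [-0.0013 -0.0029 -0.0004] rp [-3.1415e+00 -3.1000e-03]
```

```bash

python3 drive.py '[[0,0.0005,0,0,0,0],[0,0,0,0,0,0],[0,0,0,0,0,0]]' 0.0335 40
python3 drive.py '[[0,0.0004,0,0,0,0],[0,0,0,0,0,0],[0,0,0,0,0,0]]' 0.031
python3 drive.py '[[0,0,0,0,0,0],[0,0,0,0,0,0],[0,0,0,0,0,0],[0,0,0,0,0,0]]' 0.030
python3 prof.py f | sed -n '5,10p;$p'
```

```text
time: 16.58
tool_pos: [0.4476, 0.2788, 0.2471]
tool_rot: [-3.141, -0.003, -3.141]
contact_force: [-7.1, -1.6, -1.3]
opening: 0.0336
grip_force: 39.8
time: 16.83
tool_pos: [0.4476, 0.2791, 0.247]
tool_rot: [-3.141, -0.004, -3.141]
contact_force: [-6.7, -2.6, -0.7]
opening: 0.0336
grip_force: 40.3
time: 17.17
tool_pos: [0.4476, 0.2791, 0.247]
tool_rot: [-3.141, -0.004, -3.141]
contact_force: [-7.4, -1.9, -0.9]
opening: 0.0337
grip_force: 40.3
260 180 181 180 181 184 183 174 167 166 157 156 165 164 149 139 149 153 155 165 145 127 140 143 144 139 139 149 167 181 184 184 183 182 183
261 167 169 167 173 183 182 174 168 167 154 151 163 164 153 146 157 156 158 165 140 120 136 138 133 135 143 164 181 185 184 183 183 183 183
262 168 172 170 176 182 180 174 171 167 154 152 164 163 152 149 159 156 158 164 140 114 125 130 134 143 150 170 182 184 183 184 183 183 183
263 182 183 181 183 183 172 168 169 167 152 153 165 165 150 146 155 154 158 165 143 124 135 143 145 146 149 165 180 184 184 182 182 183 182
264 183 183 183 184 184 175 168 167 160 147 154 165 164 152 155 161 150 152 162 151 129 131 144 148 147 147 153 171 181 184 183 183 183 181
265 183 183 183 183 180 169 161 151 139 136 150 159 158 147 151 149 128 134 152 151 128 125 143 146 146 144 150 168 182 184 184 183 182 182
rz 0.0001 tool d [-0.0014 -0.0036 -0.0005] rp [-3.141  -0.0036]
```

The fingers have stopped solid at 33.6 mm, so the ears are together. Now opening slowly and withdrawing.

```bash

python3 drive.py '[[0,0,0,0,0,0],[0,0,0,0,0,0],[0,0,0,0,0,0]]' 0.045 20
python3 drive.py '[[0,0,0,0,0,0],[0,0,0,0,0,0],[0,0,0,0,0,0],[0,0,0,0,0,0]]' 0.061
python3 drive.py '[[0.004,0,0,0,0,0],[0.005,0,0,0,0,0],[0.006,0,0,0,0,0],[0.006,0,0,0,0,0],[0.007,0,0,0,0,0],[0.008,0,0,0,0,0],[0.008,0,0,0,0,0],[0.006,0,0,0,0,0]]'
python3 prof.py g | sed -n '1,25p'
```

```text
time: 17.52
tool_pos: [0.4488, 0.2795, 0.2477]
tool_rot: [3.14, 0.001, -3.141]
contact_force: [-3.2, 1.1, -0.3]
opening: 0.0443
grip_force: 10.1
time: 17.85
tool_pos: [0.4491, 0.279, 0.2478]
tool_rot: [3.141, 0.001, 3.142]
contact_force: [-0.2, -0.7, -0.9]
opening: 0.0604
grip_force: 8.3
time: 18.52
tool_pos: [0.3975, 0.279, 0.2475]
tool_rot: [-3.141, -0.0, -3.141]
contact_force: [-0.0, -0.2, -0.9]
opening: 0.061
grip_force: 8.2
cols [228, 229, 230, 231, 232, 233, 234, 235, 236, 237, 238, 239, 240, 241, 242, 243, 244, 245, 246, 247, 248, 249, 250, 251, 252, 253, 254, 255, 256, 257, 258, 259, 260, 261]
257 181 182 183 178 171 172 178 181 181 173 163 158 156 148 141 128 113 101 99 102 101 105 124 139 143 143 144 147 146 154 166 177 181 183
258 181 182 182 183 179 175 172 173 177 171 163 162 158 143 129 107 77 65 94 118 128 135 140 146 149 153 153 159 164 172 180 182 184 182
259 182 182 182 182 181 180 171 163 164 164 161 164 158 137 123 117 95 75 110 137 141 144 144 150 165 174 166 160 170 180 183 182 183 181
260 179 179 179 179 183 183 180 170 160 149 153 163 163 148 136 143 127 101 1
[... 1534 characters left out ...]
 182 181 181 181 182 183 181 182 182 181 182 182 181 182 183 182 181
272 182 181 182 182 181 182 182 182 182 181 182 180 182 181 180 182 182 182 182 180 182 181 182 182 181 182 182 180 182 182 181 181 182 182
273 181 182 181 182 183 182 183 182 181 183 182 181 182 181 181 181 181 182 181 181 182 182 181 181 181 181 182 181 182 182 182 182 181 180
274 181 184 181 181 181 181 181 182 181 182 183 182 182 181 183 182 182 181 181 181 181 182 181 182 182 182 181 182 182 181 182 182 181 182
275 181 182 181 181 182 181 181 183 181 182 182 181 182 182 181 182 182 182 181 181 181 183 182 182 182 181 181 181 182 180 182 182 182 181
rz 0.0008 tool d [-0.0514 -0.0035  0.0001] rp [-3.1413e+00 -8.0000e-04]
```

Seam closed: both ears now span cols 236.6–245 (~18–20 mm) with no stud gap, and the mould has barely moved. Next I carry the pliers back to the clear spot.

```bash

python3 drive.py '[[0,0,-0.015,0,0,0],[0,0,-0.02,0,0,0],[0,0,-0.02,0,0,0],[0,-0.018,0,0,0,0],[0,-0.018,0,0,0,0],[0,-0.018,0,0,0,0],[0,-0.018,0,0,0,0],[0,-0.018,0,0,0,0]]' >/dev/null
python3 drive.py '[[-0.006,-0.018,0,0,0,0],[-0.006,-0.018,0,0,0,0],[-0.006,-0.018,0,0,0,0],[-0.006,-0.018,0,0,0,0],[-0.006,-0.018,0,0,0,0],[-0.006,-0.018,0,0,0,0],[-0.006,-0.018,0,0,0,0],[-0.006,-0.018,0,0,0,0]]' >/dev/null
python3 drive.py '[[-0.006,-0.018,0,0,0,0],[-0.005,-0.018,0,0,0,0],[0,-0.018,0,0,0,0],[0,-0.012,0,0,0,0],[0,0,0,0,0,0],[0,0,0,0,0,0]]'
python3 -c "
from h import *
go([.458,-.02,.021],np.pi)"
```

```text
time: 20.45
tool_pos: [0.4579, -0.0214, 0.3025]
tool_rot: [3.141, 0.0, 3.14]
contact_force: [-0.5, 0.2, -1.3]
opening: 0.0611
grip_force: 8.2
rz -0.0016 tool d [-1.000e-04  1.400e-03  1.225e-01] rp [3.1414e+00 3.0000e-04]
```

```bash

python3 drive.py '[[0,0,0.018,0,0,0],[0,0,0.018,0,0,0],[0,0,0.018,0,0,0],[0,0,0.018,0,0,0],[0,0,0.018,0,0,0],[0,0,0.014,0,0,0],[0,0,0.008,0,0,0],[0,0,0,0,0,0]]'
python3 drive.py '[[0,0,0.003,0,0,0],[0,0,0.003,0,0,0],[0,0,0.002,0,0,0],[0,0,0,0,0,0],[0,0,0,0,0,0]]'
```

```text
time: 21.12
tool_pos: [0.4573, -0.0202, 0.1892]
tool_rot: [3.141, -0.003, -3.141]
contact_force: [0.2, -0.4, -0.9]
opening: 0.0607
grip_force: 8.2
time: 21.53
tool_pos: [0.4579, -0.021, 0.1829]
tool_rot: [-3.142, 0.001, 3.142]
contact_force: [0.1, 0.2, -1.0]
opening: 0.0613
grip_force: 8.3
```

```bash

python3 drive.py '[[0,0,0.0015,0,0,0],[0,0,0.001,0,0,0],[0,0,0,0,0,0],[0,0,0,0,0,0]]'
python3 drive.py '[[0,0,0,0,0,0],[0,0,0,0,0,0],[0,0,0,0,0,0],[0,0,0,0,0,0],[0,0,0,0,0,0]]' 0.088 20
python3 drive.py '[[0,0,-0.01,0,0,0],[0,0,-0.02,0,0,0],[0,0,-0.03,0,0,0],[0,0,-0.035,0,0,0],[0,0,-0.035,0,0,0],[0,0,-0.035,0,0,0],[0,0,0,0,0,0]]' 0.092
python3 drive.py '[[0,-0.035,0,0,0,0],[0,-0.035,0,0,0,0],[0,-0.035,0,0,0,0],[0,-0.035,0,0,0,0],[0,-0.035,0,0,0,0],[0,0,0,0,0,0]]'
python3 - <<'E'
from h import *
import cv2
c=robot.read_camera('top')['image'];s=robot.read_camera('side')['image']
a=cv2.resize(c[200:330,220:440],None,fx=2.2,fy=2.2,interpolation=2)
b=cv2.resize(s[190:330,270:410],None,fx=2.2,fy=2.2,interpolation=2);e=cv2.resize(c[236:272,225:265],None,fx=7,fy=7,interpolation=2);e2=cv2.resize(s[195:245,330:400],None,fx=4,fy=4,interpolation=2)
A=np.zeros((600,800,3),np.uint8)
for im,x,y in((a,0,0),(b,488,0),(e,0,310),(e2,300,310)):A[y:y+im.shape[0],x:x+im.shape[1]]=im[:,:800-x]
cv2.imwrite('pics/fin.png',A[:,:,::-1])
E
```

```text
time: 21.87
tool_pos: [0.4581, -0.0211, 0.1807]
tool_rot: [-3.141, 0.002, 3.141]
contact_force: [-0.7, 0.2, 4.7]
opening: 0.0612
grip_force: 7.5
time: 22.28
tool_pos: [0.4576, -0.021, 0.1798]
tool_rot: [3.141, -0.001, 3.142]
contact_force: [0.1, -0.2, -0.4]
opening: 0.0865
grip_force: 0.0
time: 22.87
tool_pos: [0.459, -0.0212, 0.351]
tool_rot: [-3.139, 0.011, -3.141]
contact_force: [2.1, -0.1, 0.9]
opening: 0.092
grip_force: 0.0
time: 23.37
tool_pos: [0.4576, -0.201, 0.3443]
tool_rot: [-3.139, 0.0, 3.137]
contact_force: [-0.1, -0.2, -0.3]
opening: 0.0917
grip_force: 0.0
```

View pics/fin.png

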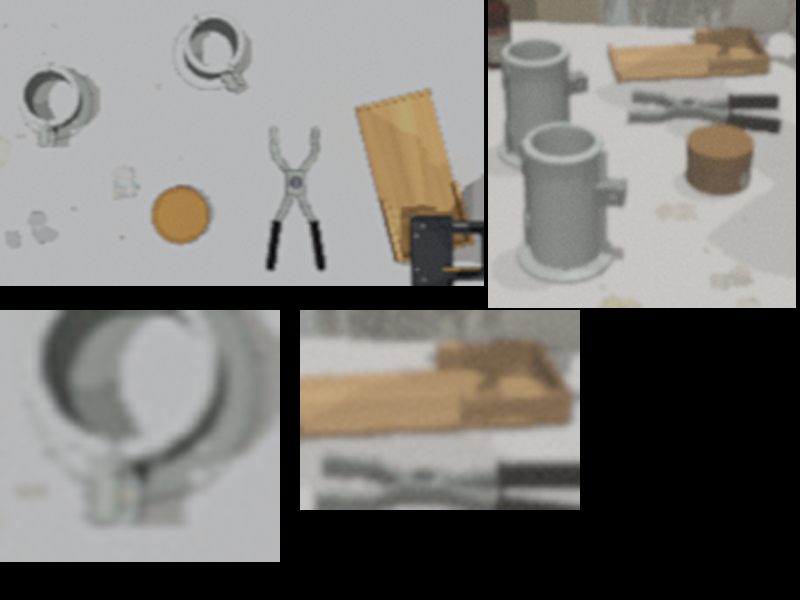

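The mould's ears lie together (enlarged crop at about (112,490)) with no gap. The pliers lie flat and open at (295,200), and the tray, tin and shut mould are where they were. Handing in.

```bash
python3 -c "
from cell import robot
print(robot.hand_in())"
```

```text
the job is handed in; nothing more can be done
None
```

The camera images show the mould shut at its ears with no gap, the pliers lying flat and released on the bench, and nothing else visibly moved; the job was handed in at about 23 s, and no verdict came back.

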